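# Load a sweet past the sprung flap of the hopper and lid the bay

## Robot

A 6-joint arm with a two-finger parallel gripper is mounted at the origin on a cart in front of the work surface, level with it; the furniture and walls round the work are solid. World frame = base frame: x ahead of the robot, y to its left, z up, the work surface at z = 0. Lengths are in mm, angles in rad, forces in N, time in s.
With the tool pointing down it reaches from about 400 to 925 mm from the base axis. Payload 12.5 kg.
Tool frame: the origin (TCP) lies midway between the tips of the shut fingers; the grasp point (between the pads) lies 19 mm behind it; z points along the fingers, y is the line along which they close (so a half turn about z gives the same grasp; the last joint's range is limited). The gripper opens to 95 mm and grips with 3 to 60 N. Pads are 20 mm wide; open, the fingers measure 119 mm over their backs; the gripper's body (75 mm by 180 mm) begins 59 mm behind the grasp point.
Start: joints at [-1.392, 0.491, 1.559, -0, 1.092, -0.106], TCP at [175.627, -599.838, 181.261] pointing down, gripper open.
Joint ranges: [-3.1, 3.1], [-0.84, 2.19], [0.05, 2.79], [-1.13, 4.28], [0.06, 2.93], [-2.69, 2.69]. Speed limits (rad/s): [2.22, 2.22, 2.79, 3.14, 3.14, 3.14].

## Interface

Orientations are given as [roll, pitch, yaw] about the fixed x, y, z axes, in that order (R = Rz(yaw) Ry(pitch) Rx(roll)).
In Python, from cell import env gives the robot as it stands.
- The arm moves only by the tool arm_command, never from a script. Its argument "targets" is a list of rows, each a list of 5 numbers: the shift along the tool's x, y, z in mm, then the turn about the tool's z in degrees, then the opening, from 0 (shut) to 1 (fully open). In form: [[tx, ty, tz, roll, fingers], ...]. A call has 1 to 5 rows; each row is the pose to reach, as a shift and turn from the pose commanded when the call began, along the tool's axes at that moment; what a row does not reach only later rows make up. A row lasts 1/10 s, in which the tool goes at most 50 mm and 8.59 degrees, less where a joint would pass 70% of its speed; a pose out of reach is approached as far as the arm can. A call with a gripper value outside its range is refused whole. The fingers move at their own pace and stop on an object; the grip force is fixed at half the most. Time passes only in rows, so rows that repeat a pose let the fingers close. It gives the time, the measured TCP pose, the force, the opening and the grip force at its end, in the units of the state.
- env.state(): the state, without advancing time (a new reading comes with each control period).
- env.read_camera(name): name is "side" or "top"; returns a dict with "frame" (480x640x3 uint8, red, green, blue), "vertical_fov" (degrees; the focal length in pixels is half the picture's height over the tangent of half this angle, whatever the lens; pixels are square), "cx", "cy" (the principal point, pixels), "k1" (the pictures are not rectified: a ray, as slopes to the right and down, at radius r is drawn at 1 + k1 r^2 times it, then the intrinsics apply), "world_from_camera" (4x4, takes a point from camera to world coordinates). Camera axes: x right, y down, z forward; pixel columns grow to the right and rows downward; lengths in mm; the calibration is good to about 2 mm. A picture is of the moment at which its call begins. There is no depth.
- env.job_done(): hands the job in; it is judged then, once.
The state is a dict: "t": time; "joints": joint angles; "qvel": joint speeds; "tau": joint torques, N m; "eef_pos": TCP position; "tcp_rot": TCP orientation; "ft_force": force on the tool from outside, world axes, zero at the start; "moment": the same for the moment, N m; "opening": opening from 0.0 (shut) to 1.0 (fully open); "grip_force": force on a finger pad.
Only numpy, scipy, OpenCV 4.12 (cv2) and the standard library are available. Lean on these libraries where they do the work, as an engineer would, in place of code of your own. Each camera call takes 0.05 s, during which the arm holds its last target. There are 200 camera calls.

## Task

Put the blue wrapped sweet into the two-bay sweets hopper, holding a bay's sprung flap open while the sweet goes in, so that it drops down inside and the flap springs shut after it. One of the two bays is already full, which cannot be seen from outside: its flap gives only a little and then stops; do not force it, use the other. Then set the loose copper-coloured lid on the mouth of the bay you loaded, fully seated and level, and leave the other things on the worktop where they are.

Things in the scene. Friction and masses are not known exactly. Their poses are not given: they have to be found in the camera images.
- sweet_center (a point): Centre of the blue foil-wrapped twist sweet (30 g, solid), which lies flat on the worktop: 46 mm wide along its own x, 67 mm long along its own y, 32 mm high; this point is 16 mm above its underside. Grip it across its 46 mm width from above. Crossing the worktop is clear of the fixed jar, machine and hopper with the fingertips 0.30 m up and x under 0.5 m.
- hopper: Two-bay sweets hopper, fixed: aluminium cabinet with dark wooden cheeks, 186 mm deep (x; front faces -x), 350 mm wide (y), top plate 160 mm up; two rectangular mouths in the top, 172 mm apart and 15 mm behind its middle, each with a steel collar 10 mm high. Origin: centre of underside. Bays inside: 168 by 164 mm, from 99 mm before to 69 mm behind the mouth's centre, floor about 15 mm up. In the full bay the flap stops when its free edge has sunk about 15 mm.
- mouth_l (a point): Centre of the left (the hopper's own +y) bay's mouth, level with its collar's top edge (170 mm above the worktop); axes as the hopper's. The mouth is 90 mm (x) by 146 mm (y) inside; the collar wall is 6 mm thick. The flap's top face lies 10 mm below this point. Which bay is full varies and must be felt.
- mouth_r (a point): Centre of the right (the hopper's own -y) bay's mouth, level with its collar's top edge (170 mm above the worktop); axes as the hopper's. The mouth is 90 mm (x) by 146 mm (y) inside; the collar wall is 6 mm thick. The flap's top face lies 10 mm below this point. Which bay is full varies and must be felt.
- flap_l (a joint): Opening angle (rad) of the left bay's black flap: 0 shut, growing as it swings down, 1.5 at most. 87 by 143 mm, 3 mm thick, hinged along the mouth's far (+x) edge, 44 mm from the mouth's centre; its free edge is near the robot. A spring shuts it (0.045 N m shut, 0.12 N m wide open). Pressing it down with the flat sweet in mid-mouth takes 3 to 9 N, nearer the hinge more.
- flap_r (a joint): The same for the right bay's flap, which is alike. A released flap throws back what lies on it: the fingers must keep it down until the sweet has dropped from them; with the fingertips and the sweet's underside some 60 mm below the collar's top the flap slopes steeply beside the sweet, which then slides off and falls free.
- lid_grip (a point): Centre of the loose lid's dark bar grip: 60 mm long (lid's x), 16 mm wide (y), 38 mm high. Below it a copper plate 108 (x) by 164 (y) by 6 mm, and under that a white frame 82 by 138 mm, 7 mm deep, that fits a mouth with 4 mm play all round. 150 g. This point is 32 mm above the frame's lower edge. Seated: plate on the collar, lid's x along hopper's x (either way), this point 25 mm above the mouth point.
- brush: Bystander, grey scrubbing brush; origin at its underside. To be left alone.
- shaker: Bystander, steel shaker with a white top; origin at its underside. To be left alone.
- star_sweet: Bystander, yellow star-shaped sweet; origin at its underside. To be left alone.
- tamper: Bystander, coffee tamper with a brown handle; origin at its underside. To be left alone.
- cup: Bystander, white cup; origin at its underside. To be left alone.
There are look-alikes about, which are no part of the job. Leave any brown look-alike of the part that bears sweet_center alone.

How it is judged:
By the outcome, as a careful person would: the job done as asked, in the order asked, and still so for the second after the job is handed in, with the robot touching nothing.
It also fails if it takes over 72 s, if anything falls off the work surface, if the arm or the gripper's body presses on something with over 40 N, if the wrist force passes 120 N, or if a joint passes its speed limit or range.

## Working session

There is one attempt and no reset: what is moved stays moved. The work goes in short steps, Python scripts to look and compute and a tool call to move; the robot and the scene stay as the last step left them, time stands still between calls to the robot, and variables do not carry over. Pictures are saved under pics/ and viewed, at most 10 in all, crops included, and the job is handed in when it is done.

Besides the shell and the picture viewer there is one more tool, called after "Call:" as name([rows], argument=value, ...), one row to a line, values as JSON. arm_command: Moves the arm, as the interface text tells. Its arguments: {"type":"object","properties":{"targets":{"type":"array","items":{"type":"array","items":{"type":"number"}}}},"required":["targets"]}

```bash
mkdir -p pics
cat > h.py <<'E'
import numpy as np,cv2
from cell import env
def snap(n,name):
    c=env.read_camera(n); cv2.imwrite(f'pics/{name}.png',c['frame'][:,:,::-1]); np.save(f'pics/{name}.npy',{k:v for k,v in c.items() if k!='frame'},allow_pickle=True); return c
def cal(name): return np.load(f'pics/{name}.npy',allow_pickle=True).item()
def K(c):
    f=240/np.tan(np.radians(c['vertical_fov'])/2); return np.array([[f,0,c['cx']],[0,f,c['cy']],[0,0,1.]]),np.array([c['k1'],0,0,0.])
def px2w(c,uv,z):
    k,d=K(c); p=cv2.undistortPoints(np.array(uv,float).reshape(-1,1,2),k,d).reshape(-1,2)
    T=np.array(c['world_from_camera']); r=np.c_[p,np.ones(len(p))]@T[:3,:3].T; o=T[:3,3]
    return o+r*((np.broadcast_to(z,len(p))-o[2])/r[:,2])[:,None]
def w2px(c,P):
    k,d=K(c); T=np.linalg.inv(np.array(c['world_from_camera']))
    return cv2.projectPoints(np.array(P,float).reshape(-1,1,3),cv2.Rodrigues(T[:3,:3])[0],T[:3,3],k,d)[0].reshape(-1,2)
E
python3 - <<'E'
from h import *
for n in('top','side'):
    c=snap(n,n+'0'); print(n,c['vertical_fov'],c['k1'],np.round(c['world_from_camera'],3).tolist())
s=env.state();print(s)
E
```

```text
top 42.860247886715506 0.04321979591918736 [[-0.127, -0.887, 0.444, -306.609], [-0.992, 0.11, -0.063, 165.883], [0.007, -0.449, -0.894, 1861.413], [0.0, 0.0, 0.0, 1.0]]
side 50.49967730568482 0.043572424404419566 [[0.741, -0.363, 0.565, -245.927], [-0.672, -0.373, 0.64, -867.305], [-0.021, -0.854, -0.52, 845.888], [0.0, 0.0, 0.0, 1.0]]
{'t': 0.1, 'joints': array([-1.39160944e+00,  4.91456289e-01,  1.55939464e+00, -1.80420895e-05,
        1.09170512e+00, -1.05576635e-01]), 'qvel': array([-0.00091602, -0.00170793, -0.00109168,  0.00087886,  0.00056521,
       -0.00056117]), 'tau': array([ 4.90995735e-03, -6.13622832e+01, -2.58605880e+01,  6.94875629e-02,
        4.70440881e-02, -5.70591578e-05]), 'eef_pos': array([ 175.56742025, -599.57113588,  180.74480032]), 'tcp_rot': array([-3.14063294e+00, -8.56089847e-05,  2.84771806e-01]), 'ft_force': array([-0.30569738, -0.27443269,  0.13607109]), 'moment': array([-0.01049096,  0.00477265,  0.01652585]), 'grip_force': 0.0, 'opening': 1.0001787106112876}
```

View pics/top0.png

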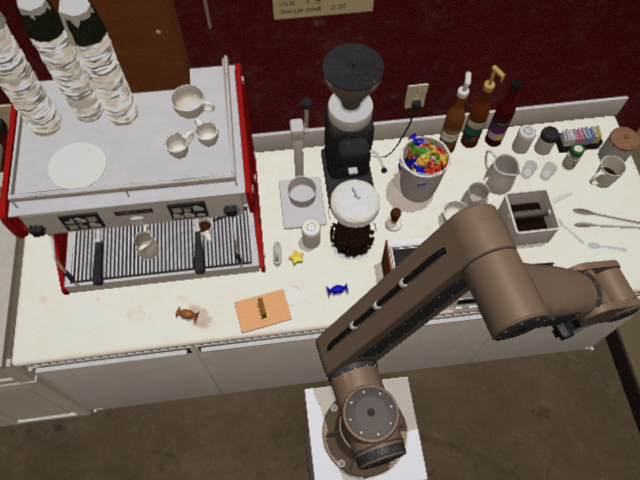

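View pics/side0.png

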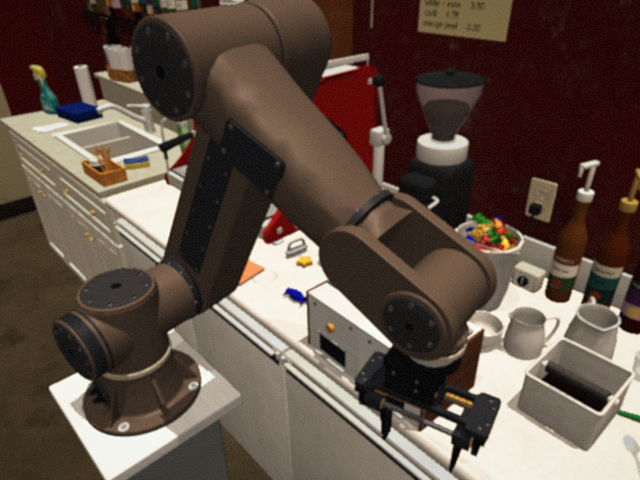

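The top view shows the blue sweet at (337,290), the lid at (263,311) and a brown look-alike at (187,314). The arm hides the hopper, which starts at about x=385. I'll measure these on an enlarged crop.

Run:
```python
from h import *
i=cv2.imread('pics/top0.png'); a=i[235:345,225:365]
cv2.imwrite('pics/crop0.png',cv2.resize(a,None,fx=5.5,fy=5.4,interpolation=cv2.INTER_CUBIC))
c=cal('top0')
for n,p,z in(('sweet',(337,290),16),('lid',(263,308),32),('star',(296,257),10),('hopfront',(385,278),160)): print(n,px2w(c,[p],z).round(0))
hsv=cv2.cvtColor(i,cv2.COLOR_BGR2HSV); m=cv2.inRange(hsv,(110,120,40),(130,255,255)); m[:, :300]=0; m[:,370:]=0; m[:270]=0;m[310:]=0
ys,xs=np.nonzero(m); w=px2w(c,np.c_[xs,ys],16)[:,:2]; print(len(xs),xs.mean(),ys.mean(),w.mean(0)); e,v=np.linalg.eigh(np.cov(w.T)); print(e,v, np.degrees(np.arctan2(v[1,1],v[0,1])))
```

```text
sweet [[451.  18.  16.]]
lid [[413. 262.  32.]]
star [[590. 139.  10.]]
hopfront [[ 413. -120.  160.]]
117 337.2991452991453 289.05128205128204 [454.48948952  17.05351669]
[ 46.59170252 310.08587871] [[-0.99833673 -0.0576522 ]
 [-0.0576522   0.99833673]] 93.30506050107657
```

View pics/crop0.png

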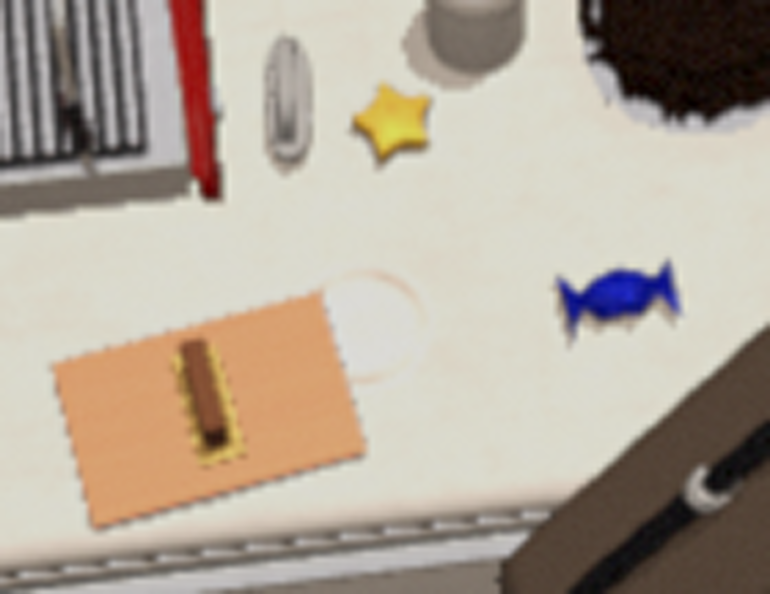

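Run:
```python
from h import *
c=cal('top0')
f=lambda p: np.c_[225+np.array(p)[:,0]/5.5,235+np.array(p)[:,1]/5.4]-.4
L=px2w(c,f([(52,366),(323,292),(366,455),(93,527)]),13)[:,:2];print('lid',L.round(),L.mean(0))
for i in range(4): d=L[(i+1)%4]-L[i];print(np.hypot(*d),np.degrees(np.arctan2(d[1],d[0])))
G=px2w(c,f([(182,342),(206,342),(228,443),(204,447)]),51);print('grip top',G.round(),G.mean(0))
S=px2w(c,f([(568,303),(668,288),(620,295)]),16)[:,:2];d=S[0]-S[1];print('sweet',S,S[:2].mean(0),np.hypot(*d),np.degrees(np.arctan2(d[1],d[0])))
```

```text
lid [[451. 354.]
 [479. 192.]
 [372. 177.]
 [348. 337.]] [412.39820655 264.81427263]
164.62158539215886 -80.25840326169062
107.86395794138093 -172.12641589566542
161.57395952080884 98.74662622103416
105.00190143785639 9.499280157435068
grip top [[441. 275.  51.]
 [440. 261.  51.]
 [375. 254.  51.]
 [375. 268.  51.]] [407.62422689 264.37155907  51.        ]
sweet [[452.48652113  48.35766405]
 [454.85108413 -11.86406795]
 [453.84271343  17.06047253]] [453.66880263  18.24679805] 60.26813555340809 92.24852255774303
```

Call:
arm_command([
  [0, 0, -50, -8.5, 1],
  [0, 0, -100, -17, 1],
  [30, -35, -122, -25.5, 1],
  [62, -73, -122, -34, 1],
  [94, -110, -122, -42.5, 1],
])

```text
t: 0.6
eef_pos: [235.2, -466.3, 303.5]
tcp_rot: [3.141, 0.0, 1.032]
ft_force: [0.6, -0.4, 0.3]
opening: 1.0
grip_force: 0.0
```

```bash
cat >> h.py <<'E'
def go(x,y,z,yaw):
    s=env.state(); r=s['tcp_rot']; p=s['eef_pos']; a=r[2]; d=np.array([x,y,z])-p
    t=(np.degrees(a)-yaw+180)%360-180
    print('t',round(s['t'],2),'pos',p.round(1),'yaw',np.degrees(a).round(2),'F',np.round(s['ft_force'],1),'open',round(s['opening'],3),'q',np.round(s['joints'],2))
    print('SHIFT',round(d[0]*np.cos(a)+d[1]*np.sin(a),1),round(d[0]*np.sin(a)-d[1]*np.cos(a),1),round(-d[2],1),'turn',round(t,1))
E
python3 -c "
from h import *
go(454,18,300,92.5)"
```

```text
t 0.6 pos [ 235.2 -466.3  303.5] yaw 59.11 F [ 0.6 -0.4  0.3] open 1.0 q [-1.23  0.23  1.63  0.    1.28 -0.69]
SHIFT 528.0 -60.8 3.5 turn -33.4
```

Call:
arm_command([
  [49, -6, 3, -8, 1],
  [98, -12, 3, -16, 1],
  [147, -18, 3, -24, 1],
  [196, -23, 3, -32, 1],
  [245, -28, 3, -33.4, 1],
])

```text
t: 1.1
eef_pos: [338.1, -241.8, 300.2]
tcp_rot: [3.142, 0.0, 1.614]
ft_force: [0.9, -0.8, -0.8]
opening: 0.995
grip_force: 0.0
```

```bash
python3 -c "
from h import *
go(454,18,300,92.5)"
```

```text
t 1.1 pos [ 338.1 -241.8  300.2] yaw 92.48 F [ 0.9 -0.8 -0.8] open 0.995 q [-0.78  0.06  1.85 -0.    1.23 -0.82]
SHIFT 254.6 127.1 0.2 turn -0.0
```

Call:
arm_command([
  [44, 22, 0, 0, 1],
  [88, 44, 0, 0, 1],
  [132, 66, 0, 0, 1],
  [176, 88, 0, 0, 1],
  [220, 110, 0, 0, 1],
])

```text
t: 1.6
eef_pos: [439.5, -17.5, 300.3]
tcp_rot: [3.141, 0.0, 1.61]
ft_force: [0.9, -1.7, 0.3]
opening: 1.0
grip_force: 0.0
```

Call:
arm_command([
  [34, 17, 0, 0, 1],
  [34, 17, 50, 0, 1],
  [34, 17, 100, 0, 1],
  [34, 17, 150, 0, 1],
  [34, 17, 200, 0, 1],
])

```text
t: 2.1
eef_pos: [454.6, 15.2, 98.6]
tcp_rot: [3.141, 0.0, 1.61]
ft_force: [1.1, -0.2, -1.1]
opening: 1.001
grip_force: 0.0
```

```bash
python3 -c "
from h import *
go(454,18,4,92.5)
snap('top','top1');snap('side','side1')"
```

```text
t 2.1 pos [454.6  15.2  98.6] yaw 92.24 F [ 1.1 -0.2 -1.1] open 1.001 q [-0.11  0.37  2.06 -0.    0.71 -0.15]
SHIFT 2.8 -0.5 94.6 turn -0.3
```

View pics/top1.png

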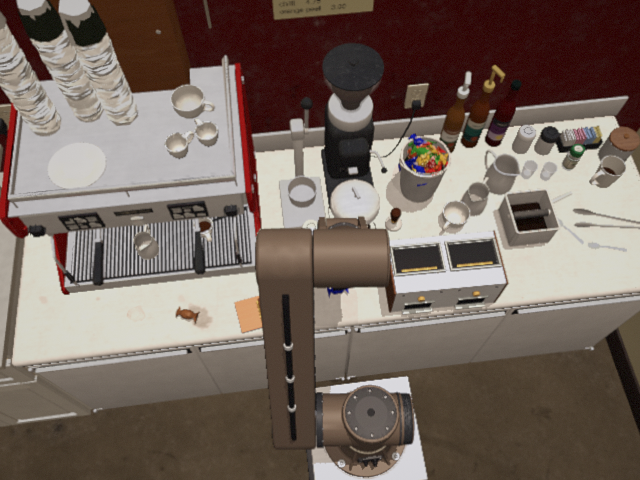

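View pics/side1.png

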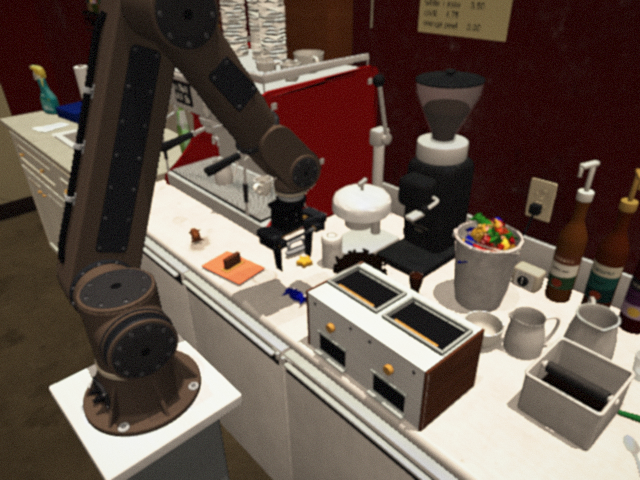

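The hopper is now clear in both views. In the top view its collars are around (418,259) and (474,255). I'll enlarge it from both cameras and check the sweet and lid from the side view.

Run:
```python
from h import *
a=cv2.imread('pics/top1.png')[225:315,380:513]; b=cv2.imread('pics/side1.png')[255:375,300:490]
cv2.imwrite('pics/crop1.png',cv2.resize(a,None,fx=6,fy=6,interpolation=cv2.INTER_CUBIC))
cv2.imwrite('pics/crop2.png',cv2.resize(b,None,fx=4,fy=4,interpolation=cv2.INTER_CUBIC))
i=cv2.imread('pics/side1.png');c=cal('side1')
m=cv2.inRange(cv2.cvtColor(i,cv2.COLOR_BGR2HSV),(110,120,40),(130,255,255));m[:280]=0;m[310:]=0;m[:,:275]=0;m[:,320:]=0
ys,xs=np.nonzero(m);w=px2w(c,np.c_[xs,ys],14)[:,:2];print('sweet side',len(xs),w.mean(0),xs.mean(),ys.mean())
```

```text
sweet side 154 [453.83728727  18.09340179] 295.6038961038961 294.9805194805195
```

View pics/crop1.png

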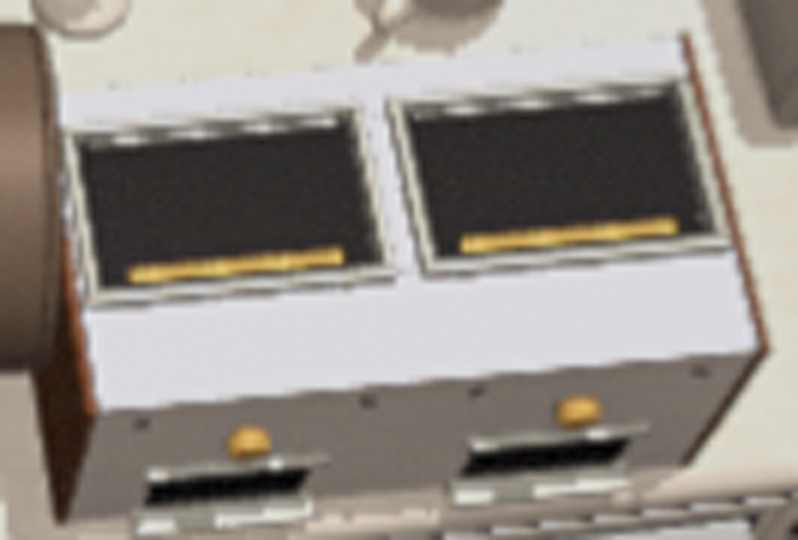

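View pics/crop2.png

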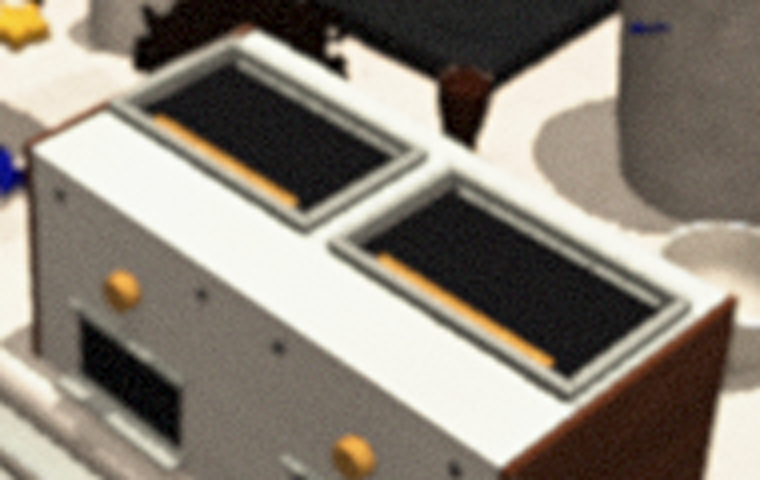

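Call:
arm_command([
  [3, -1, 45, 0, 1],
  [3, -1, 80, 0, 1],
  [3, -1, 94, 0, 1],
  [3, -1, 94, 0, 0],
  [3, -1, 94, 0, 0],
])

```text
t: 2.7
eef_pos: [454.9, 17.8, 7.9]
tcp_rot: [3.14, 0.0, 1.609]
ft_force: [0.5, 0.0, -0.4]
opening: 0.885
grip_force: 0.0
```

Call:
arm_command([
  [0, -1, 3, 0, 0],
  [0, -1, 3, 0, 0],
  [0, -1, 3, 0, 0],
  [0, -1, 3, 0, 0],
])

```text
t: 3.1
eef_pos: [453.0, 17.8, 3.6]
tcp_rot: [3.141, 0.0, 1.61]
ft_force: [0.5, -0.7, -0.3]
opening: 0.553
grip_force: 0.0
```

Run:
```python
from h import *
from scipy.optimize import least_squares
T=np.array([(65,133),(357,107),(392,270),(98,300),(390,100),(683,80),(728,240),(427,272)])/6-.4+[380,225]
# order TL(far,left) TR(far,right) NR NL
S=np.array([(250,30),(425,155),(308,228),(112,105),(455,178),(690,302),(570,397),(333,245)])/4-.4+[300,255]
def model(p):
    x,y,a=p; R=np.array([[np.cos(a),-np.sin(a)],[np.sin(a),np.cos(a)]]); o=[]
    for s in(86,-86):
        for dx,dy in((51,79),(51,-79),(-51,-79),(-51,79)): o.append(np.r_[R@[15+dx,s+dy]+[x,y],170])
    return np.array(o)
ct,cs=cal('top1'),cal('side1')
for nm,sel in(('top',[1,0]),('side',[0,1]),('both',[1,1])):
    f=lambda p:np.r_[(w2px(ct,model(p))-T).ravel()*sel[0],(w2px(cs,model(p))-S).ravel()*sel[1]]
    r=least_squares(f,[500,-290,0]); print(nm,r.x[:2].round(1),np.degrees(r.x[2]).round(2),np.abs(r.fun).max().round(2))
x,y,a=r.x
for s in(86,-86): print(x+15*np.cos(a)-s*np.sin(a), y+15*np.sin(a)+s*np.cos(a))
print(np.round(r.fun.reshape(2,8,2),1).tolist())
go(454,18,300,92.5)
```

```text
top [ 445.2 -313.8] -1.22 1.77
side [ 443.1 -320.2] -2.66 3.37
both [ 445.  -317.4] -2.1 4.43
463.08843253107904 -231.956353649331
456.79872235356214 -403.84131385784616
[[[0.3, -1.8], [2.0, -1.4], [2.1, 1.2], [-0.6, 0.3], [0.9, -0.6], [2.3, -1.2], [2.1, 1.8], [0.8, 0.5]], [[-3.7, 1.0], [2.2, -1.5], [-0.8, -0.8], [-0.8, -1.8], [-0.5, -4.4], [1.9, -0.0], [-0.5, -0.4], [-2.2, -1.9]]]
t 3.1 pos [453.   17.8   3.6] yaw 92.22 F [ 0.5 -0.7 -0.3] open 0.553 q [-0.11  0.55  2.14 -0.    0.45 -0.14]
SHIFT 0.1 1.0 -296.4 turn -0.3
```

Call:
arm_command([
  [0, 0, 0, 0, 0],
  [0, 0, 0, 0, 0],
  [0, 0, 0, 0, 0],
])

```text
t: 3.4
eef_pos: [452.8, 17.9, 3.2]
tcp_rot: [-3.142, 0.0, 1.61]
ft_force: [0.8, -1.0, 0.6]
opening: 0.299
grip_force: 0.0
```

```bash
cat > fit.py <<'E'
from h import *
from scipy.optimize import minimize
from scipy.ndimage import map_coordinates
def rect(cx,cy,wx,wy,z,n=40):
    t=np.linspace(-.5,.5,n); o=np.ones(n)*.5
    P=np.r_[np.c_[t*wx,o*wy],np.c_[t*wx,-o*wy],np.c_[o*wx,t*wy],np.c_[-o*wx,t*wy]]+[cx,cy]
    return np.c_[P,np.full(len(P),z)]
M=[rect(15,86,102,158,170),rect(15,-86,102,158,170),rect(15,86,90,146,170),rect(15,-86,90,146,170),rect(0,0,186,350,160,80)]
M=np.concatenate(M)
def place(p):
    a=np.radians(p[2]);R=np.array([[np.cos(a),-np.sin(a),0],[np.sin(a),np.cos(a),0],[0,0,1]]);return M@R.T+[p[0],p[1],0]
def grad(name,s=1.0):
    g=cv2.GaussianBlur(cv2.cvtColor(cv2.imread(f'pics/{name}.png'),cv2.COLOR_BGR2GRAY).astype(float),(0,0),s)
    m=np.hypot(cv2.Sobel(g,-1,1,0),cv2.Sobel(g,-1,0,1)); return np.minimum(m,120)
def fit(names,x0,steps=(2.0,1.0)):
    for s in steps:
        D=[(cal(n),grad(n,s)) for n in names]
        f=lambda p:-sum(map_coordinates(g,w2px(c,place(p))[:,::-1].T,order=1,mode='nearest').mean() for c,g in D)
        best=None
        if s==steps[0]:
            x0=min(([x0[0]+dx,x0[1]+dy,x0[2]+da] for dx in range(-12,13,3) for dy in range(-12,13,3) for da in(-2,-1,0,1,2)),key=f)
        r=minimize(f,x0,method='Nelder-Mead',options=dict(initial_simplex=np.array(x0)+np.array([[0,0,0],[2,0,0],[0,2,0],[0,0,.5]]))); x0=r.x
    return x0,r.fun
E
python3 - <<'E'
from fit import *
for n in(['top1'],['side1'],['top1','side1']): p,s=fit(n,[445,-317,-2]); print(n,p.round(2),s)
a=np.radians(p[2])
for s in(86,-86): print(p[0]+15*np.cos(a)-s*np.sin(a),p[1]+15*np.sin(a)+s*np.cos(a))
def ov(n,r,k):
    i=cv2.imread(f'pics/{n}.png'); i=cv2.resize(i[r[1]:r[3],r[0]:r[2]],None,fx=k,fy=k,interpolation=cv2.INTER_CUBIC)
    for u,v in w2px(cal(n),place(p)): cv2.circle(i,(int((u-r[0]+.5)*k),int((v-r[1]+.5)*k)),0,(0,0,255),2)
    return i
A=ov('top1',(380,225,513,315),4);B=ov('side1',(300,255,490,365),2.8)
C=np.zeros((A.shape[0]+0+0,10,3),np.uint8)
h=A.shape[0]+B.shape[0];O=np.zeros((min(h,600),max(A.shape[1],B.shape[1]),3),np.uint8);O[:A.shape[0],:A.shape[1]]=A;bb=B[:O.shape[0]-A.shape[0]];O[A.shape[0]:A.shape[0]+len(bb),:B.shape[1]]=bb
cv2.imwrite('pics/ov.png',O);print(O.shape);go(454,18,300,92.5)
E
```

```text
['top1'] [ 444.87 -313.19   -1.25] -97.32757121142845
['side1'] [ 446.03 -312.08   -1.35] -109.72930560855029
['top1', 'side1'] [ 445.5  -312.44   -1.21] -206.0568808287238
462.31899958209675 -226.7772236562806
458.6773649321173 -398.7386684544564
(600, 532, 3)
t 3.4 pos [452.8  17.9   3.2] yaw 92.22 F [ 0.8 -1.   0.6] open 0.299 q [-0.11  0.55  2.14 -0.    0.45 -0.14]
SHIFT 0.1 1.2 -296.8 turn -0.3
```

View pics/ov.png

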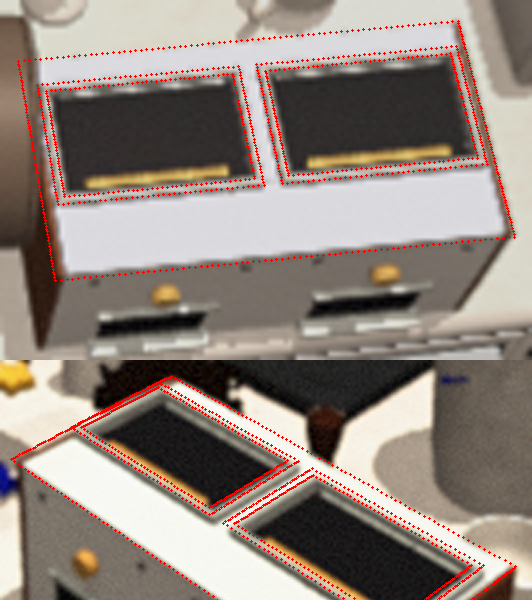

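Both cameras now agree on the hopper: (445.5, -312.4), yaw -1.2°, and the overlay sits on the collars. The fingers are still closing, so I'll keep going.

Call:
arm_command([
  [0, 0, 0, 0, 0],
  [0, 0, 0, 0, 0],
])

```text
t: 3.6
eef_pos: [452.8, 17.9, 3.2]
tcp_rot: [-3.142, 0.0, 1.61]
ft_force: [0.5, -0.1, 0.1]
opening: 0.132
grip_force: 0.0
```

Run:
```python
from h import *
a=snap('side','side2')['frame'][:,:,::-1][230:320,230:340]
b=snap('top','top2')['frame'][:,:,::-1][265:315,300:380]
A=cv2.resize(a,None,fx=4.5,fy=4.5,interpolation=cv2.INTER_CUBIC);B=cv2.resize(b,(395,247),interpolation=cv2.INTER_CUBIC)
O=np.zeros((405,790+100,3),np.uint8);O[:,:495]=A;O[:247,495:890]=B
cv2.imwrite('pics/m.png',O[:,:800])
i=cv2.imread('pics/side2.png');c=cal('side2')
for p in [(454,18,0),(454,18,16),(453,18,32)]: print(w2px(cal('side2'),p),w2px(cal('top2'),p))
for n in('side2','side1'):
    i=cv2.imread(f'pics/{n}.png');m=cv2.inRange(cv2.cvtColor(i,cv2.COLOR_BGR2HSV),(110,120,40),(130,255,255));m[:280]=0;m[310:]=0;m[:,:275]=0;m[:,320:]=0
    ys,xs=np.nonzero(m);print(n,len(xs),xs.mean(),ys.mean(),xs.min(),xs.max(),ys.min(),ys.max())
```

```text
[[295.85529334 299.0405894 ]] [[336.92054448 291.10400484]]
[[295.60694832 294.34715001]] [[337.03559597 289.21836341]]
[[295.07439249 289.74838887]] [[337.19408481 287.58842694]]
side2 147 295.59183673469386 295.0952380952381 285 305 288 302
side1 154 295.6038961038961 294.9805194805195 285 305 289 302
```

View pics/m.png

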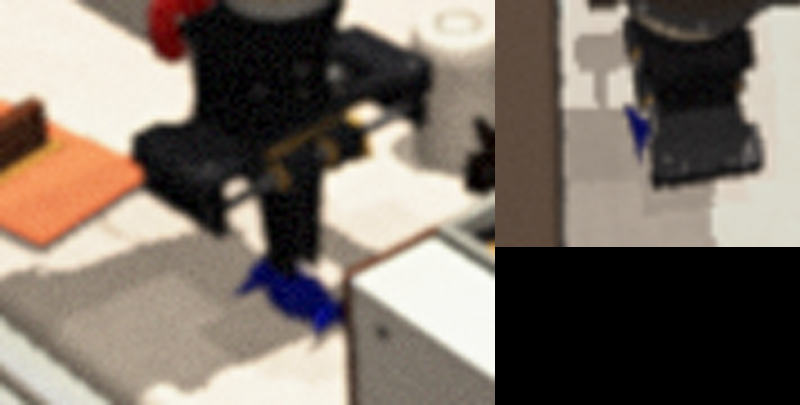

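Run:
```python
from h import *
for z in(98.6,110,130): print(z,w2px(cal('side1'),[(454.6-53,15,z),(454.6+53,15,z)]).round(0).tolist())
a=cv2.imread('pics/side1.png')[215:305,240:350]; b=cv2.imread('pics/side2.png')[245:305,260:330]
A=cv2.resize(a,None,fx=4,fy=4,interpolation=cv2.INTER_CUBIC);B=cv2.resize(b,(350,300),interpolation=cv2.INTER_CUBIC)
O=np.zeros((360,790,3),np.uint8);O[:,:440]=A;O[:300,440:790]=B;cv2.imwrite('pics/m2.png',O)
go(454,18,4,92.5); print(env.state()['grip_force'])
```

```text
98.6 [[280.0, 277.0], [310.0, 262.0]]
110 [[279.0, 274.0], [310.0, 258.0]]
130 [[279.0, 267.0], [310.0, 252.0]]
t 3.7 pos [452.8  17.9   3.2] yaw 92.22 F [-0.2 -0.5 -0.6] open 0.048 q [-0.11  0.55  2.14 -0.    0.45 -0.14]
SHIFT 0.1 1.2 -0.8 turn -0.3
0.0
```

View pics/m2.png

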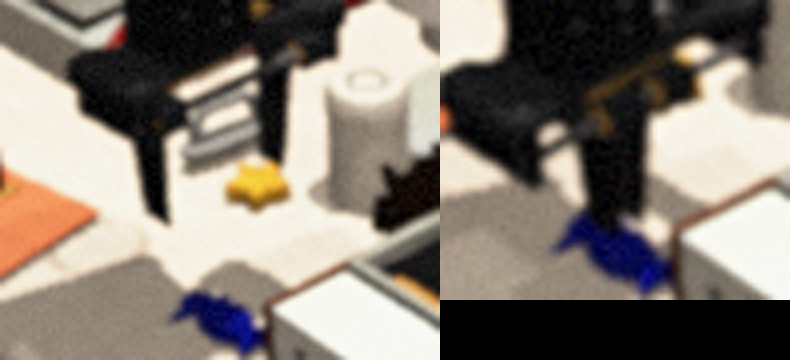

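The tips show at row 290, which is z≈30. They closed just above the sweet without moving it, so the true tips sit about 20–25 mm above the reported TCP height. I'll open, go lower in small steps and watch the force.

Call:
arm_command([
  [0, 0, 0, 0, 1],
  [0, 0, 0, 0, 1],
  [0, 0, 0, 0, 1],
  [0, 0, 0, 0, 1],
  [0, 0, 0, 0, 1],
])

```text
t: 4.2
eef_pos: [452.8, 17.9, 3.2]
tcp_rot: [3.142, 0.0, 1.61]
ft_force: [-0.4, -0.5, -0.8]
opening: 0.413
grip_force: 0.0
```

Call:
arm_command([
  [0, 0, 0, 0, 1],
  [0, 0, 0, 0, 1],
  [0, 0, 0, 0, 1],
  [0, 1, 4, 0, 1],
  [0, 1, 8, 0, 1],
])

```text
t: 4.7
eef_pos: [454.0, 17.9, -5.0]
tcp_rot: [3.141, 0.0, 1.609]
ft_force: [-0.1, -0.3, -0.6]
opening: 0.836
grip_force: 0.0
```

Run:
```python
from h import *
c=snap('side','side3'); snap('top','top3'); go(454,18,0,92.5)
a=c['frame'][:,:,::-1][215:315,240:360]
O=cv2.resize(a,None,fx=6,fy=5.9,interpolation=cv2.INTER_CUBIC)
for dx in(-47,-59,47,59):
    for z,col in((0,(0,0,255)),(25,(0,255,0))):
        u,v=w2px(c,(453.5+dx,18,z))[0]; cv2.circle(O,(int((u-240+.5)*6),int((v-215+.5)*5.9)),2,col,-1)
cv2.imwrite('pics/m3.png',O)
```

```text
t 4.8 pos [453.5  17.9  -5.4] yaw 92.22 F [-0.1 -1.   0.3] open 0.922 q [-0.11  0.57  2.14 -0.    0.43 -0.14]
SHIFT 0.0 0.5 -5.4 turn -0.3
```

View pics/m3.png

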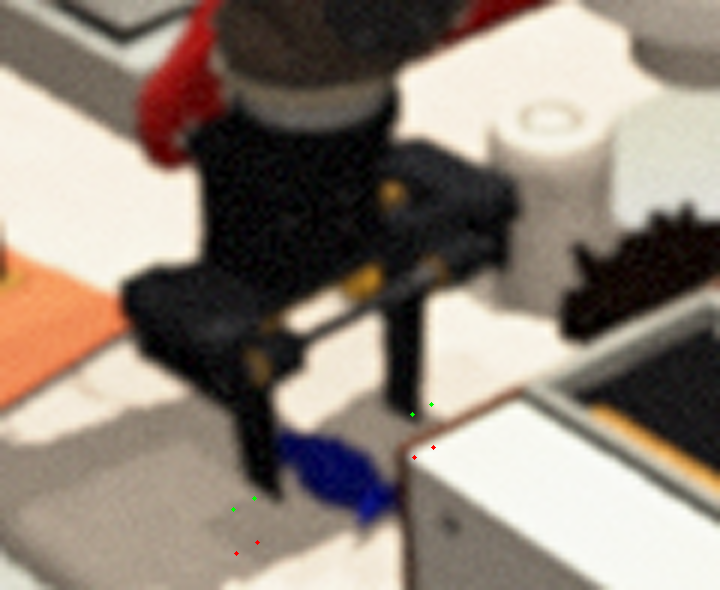

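The open tips appear at (275,497) and (413,415) in this crop, about 25 mm above the table while the reported z is -5. I've now used up my picture views (one over the ten), so from here I'll measure by code only. I'll step down until the tips touch the table.

Call:
arm_command([
  [0, 0, 5, 0, 1],
  [0, 0, 10, 0, 1],
  [0, 0, 13, 0, 1],
  [0, 0, 13, 0, 1],
])

```text
t: 5.2
eef_pos: [453.5, 17.9, -18.3]
tcp_rot: [-3.141, -0.0, 1.61]
ft_force: [0.3, -0.2, 1.1]
opening: 0.998
grip_force: 0.0
```

Run:
```python
from h import *
go(454,18,0,92.5)
# black finger pixels below gripper: lowest dark rows per column in side view
c=cal('side3');i=cv2.imread('pics/side3.png');g=i.max(2)
for u in range(278,316,2):
    col=g[240:310,u]; d=np.nonzero(col<55)[0]; print(u,d.max()+240 if len(d) else None,end=' | ')
print()
i=cv2.imread('pics/top3.png');g=i.max(2)
for u in range(318,372,2):
    col=g[240:310,u]; d=np.nonzero(col<55)[0]; print(u,(d.min()+240,d.max()+240) if len(d) else None,end=' | ')
print(w2px(cal('top3'),[(453.5,18,-5),(453.5,18,25),(406,18,25),(406,8,100),(500,18,25)]).round(1))
```

```text
t 5.2 pos [453.5  17.9 -18.3] yaw 92.22 F [ 0.3 -0.2  1.1] open 0.998 q [-0.11  0.6   2.15 -0.    0.4  -0.14]
SHIFT 0.1 0.5 -18.3 turn -0.3
278 284 | 280 291 | 282 296 | 284 297 | 286 294 | 288 277 | 290 273 | 292 263 | 294 262 | 296 262 | 298 260 | 300 259 | 302 258 | 304 268 | 306 301 | 308 285 | 310 265 | 312 257 | 314 260 | 
318 (np.int64(250), np.int64(263)) | 320 (np.int64(251), np.int64(266)) | 322 (np.int64(250), np.int64(266)) | 324 (np.int64(251), np.int64(265)) | 326 (np.int64(251), np.int64(265)) | 328 (np.int64(251), np.int64(272)) | 330 (np.int64(251), np.int64(295)) | 332 (np.int64(251), np.int64(302)) | 334 (np.int64(251), np.int64(302)) | 336 (np.int64(251), np.int64(302)) | 338 (np.int64(251), np.int64(302)) | 340 (np.int64(251), np.int64(301)) | 342 (np.int64(250), np.int64(301)) | 344 (np.int64(250), np.int64(301)) | 346 (np.int64(251), np.int64(300)) | 348 (np.int64(251), np.int64(300)) | 350 (np.int64(251), np.int64(299)) | 352 (np.int64(250), np.int64(299)) | 354 (np.int64(251), np.int64(265)) | 356 (np.int64(251), np.int64(265)) | 358 (np.int64(251), np.int64(265)) | 360 (np.int64(250), np.int64(265)) | 362 (np.int64(250), np.int64(264)) | 364 (np.int64(250), np.int64(253)) | 366 (np.int64(250), np.int64(251)) | 368 (np.int64(249), np.int64(251)) | 370 (np.int64(250), np.int64(251)) | [[336.9 291.8]
 [337.1 288.3]
 [339.1 301.8]
 [343.  292.6]
 [335.2 275.3]]
```

Call:
arm_command([
  [0, 0, 3, 0, 1],
  [0, 0, 5, 0, 1],
  [0, 0, 5, 0, 1],
])

```text
t: 5.5
eef_pos: [453.7, 17.9, -23.0]
tcp_rot: [-3.141, 0.0, 1.609]
ft_force: [0.3, 0.3, -0.5]
opening: 0.998
grip_force: 0.0
```

Run:
```python
from h import *
c=cal('top3')
for off in(0,15,25,35):
  z=-5.3+78+off; print(off,w2px(c,[(363.5,18+37.5,z),(363.5,18-37.5,z),(363.5,18,z+30)]).round(1).tolist())
go(454,18,0,92.5)
```

```text
0 [[329.5, 310.2], [353.3, 307.4], [341.7, 305.3]]
15 [[329.5, 308.5], [353.5, 305.7], [341.8, 303.5]]
25 [[329.6, 307.3], [353.7, 304.5], [341.9, 302.3]]
35 [[329.6, 306.2], [353.8, 303.3], [342.0, 301.1]]
t 5.5 pos [453.7  17.9 -23. ] yaw 92.22 F [ 0.3  0.3 -0.5] open 0.998 q [-0.11  0.61  2.15 -0.    0.39 -0.14]
SHIFT 0.1 0.3 -23.0 turn -0.3
```

Call:
arm_command([
  [0, 0, 2, 0, 1],
  [0, 0, 2, 0, 1],
])

```text
t: 5.7
eef_pos: [453.8, 17.9, -24.9]
tcp_rot: [-3.142, 0.0, 1.609]
ft_force: [0.4, 0.0, -0.7]
opening: 0.998
grip_force: 0.0
```

Call:
arm_command([
  [0, 0, 2, 0, 1],
  [0, 0, 2, 0, 1],
])

```text
t: 5.9
eef_pos: [453.8, 17.9, -26.9]
tcp_rot: [-3.142, 0.0, 1.61]
ft_force: [0.0, -0.4, 0.3]
opening: 0.997
grip_force: 0.0
```

Call:
arm_command([
  [0, 0, 2, 0, 1],
  [0, 0, 2, 0, 1],
])

```text
t: 6.1
eef_pos: [453.7, 17.9, -29.0]
tcp_rot: [-3.141, 0.0, 1.609]
ft_force: [-0.7, -0.5, -0.8]
opening: 0.997
grip_force: 0.0
```

Call:
arm_command([
  [0, 0, 2, 0, 1],
  [0, 0, 2, 0, 1],
])

```text
t: 6.3
eef_pos: [453.7, 17.9, -31.0]
tcp_rot: [-3.141, 0.0, 1.61]
ft_force: [-0.4, 0.3, 0.2]
opening: 1.0
grip_force: 0.0
```

Run:
```python
from h import *
c=snap('side','side4');snap('top','top4');i=cv2.imread('pics/side4.png');g=i.max(2)
for u in range(276,316,1):
    col=g[250:315,u]; d=np.nonzero(col<55)[0]; print(u,d.max()+250 if len(d) else None,end='|')
print(w2px(c,[(453.8-47.5,18,0),(453.8-59.5,18,0),(453.8+47.5,18,0),(453.8+59.5,18,0)]).round(1).tolist())
go(454,18,0,92.5)
```

```text
276 290|277 292|278 298|279 303|280 305|281 306|282 306|283 307|284 307|285 289|286 288|287 288|288 287|289 273|290 273|291 272|292 272|293 271|294 271|295 270|296 270|297 269|298 269|299 268|300 267|301 266|302 266|303 266|304 266|305 266|306 301|307 288|308 288|309 287|310 287|311 286|312 272|313 264|314 264|315 264|[[282.4, 306.4], [278.9, 308.4], [308.7, 292.0], [311.9, 290.2]]
t 6.4 pos [453.7  17.9 -30.8] yaw 92.22 F [-0.9  0.1 -0.3] open 1.004 q [-0.11  0.62  2.15 -0.    0.37 -0.14]
SHIFT 0.1 0.3 -30.8 turn -0.3
```

Call:
arm_command([
  [0, 0, 0, 0, 0],
  [0, 0, 0, 0, 0],
  [0, 0, 0, 0, 0],
  [0, 0, 0, 0, 0],
  [0, 0, 0, 0, 0],
])

```text
t: 6.9
eef_pos: [453.8, 17.9, -30.8]
tcp_rot: [3.142, 0.0, 1.61]
ft_force: [0.1, 0.4, 0.5]
opening: 0.638
grip_force: 0.0
```

Call:
arm_command([
  [0, 0, 0, 0, 0],
  [0, 0, 0, 0, 0],
  [0, 0, 0, 0, 0],
])

```text
t: 7.2
eef_pos: [453.8, 17.9, -30.8]
tcp_rot: [3.142, 0.0, 1.61]
ft_force: [0.4, 0.1, 0.8]
opening: 0.496
grip_force: 29.3
```

Gripped: the opening is 47 mm and the pad force 29 N. I'll lift, then triangulate the sweet from both cameras to get the true offset of the reported TCP.

Call:
arm_command([
  [0, 0, -25, 0, 0],
  [0, 0, -70, 0, 0],
  [0, 0, -120, 0, 0],
  [0, 0, -170, 0, 0],
  [0, 0, -220, 0, 0],
])

```text
t: 7.7
eef_pos: [453.2, 18.0, 191.4]
tcp_rot: [3.142, 0.0, 1.609]
ft_force: [0.6, -1.3, -1.2]
opening: 0.492
grip_force: 29.3
```

```bash
cat >> h.py <<'E'
def tri(n,x0,r=40):
    from scipy.optimize import least_squares
    D=[]
    for k in('top','side'):
        c=snap(k,f'{k}{n}'); i=cv2.imread(f'pics/{k}{n}.png'); m=cv2.inRange(cv2.cvtColor(i,cv2.COLOR_BGR2HSV),(110,120,40),(130,255,255))
        u,v=w2px(c,x0)[0].astype(int); q=np.zeros_like(m); q[max(v-r,0):v+r,max(u-r,0):u+r]=m[max(v-r,0):v+r,max(u-r,0):u+r]
        ys,xs=np.nonzero(q); print(k,len(xs),xs.mean().round(1) if len(xs) else 0,ys.mean().round(1) if len(xs) else 0,'exp',u,v)
        if len(xs)>15: D.append((c,np.array([xs.mean(),ys.mean()])))
    if len(D)==2: s=least_squares(lambda p:np.r_[tuple(w2px(c,p)[0]-q for c,q in D)],x0); print('sweet',s.x.round(1),np.abs(s.fun).max().round(2))
E
python3 -c "
from h import *
go(454,18,270,88.8)
p=env.state()['eef_pos'];tri(5,[p[0],p[1],p[2]+45])"
```

```text
t 7.7 pos [453.2  18.  191.4] yaw 92.22 F [ 0.6 -1.3 -1.2] open 0.492 q [-0.11  0.23  1.95 -0.    0.96 -0.14]
SHIFT -0.0 0.8 -78.6 turn 3.4
top 0 0 0 exp 338 260
side 168 295.0 221.7 exp 291 223
```

```bash
cat >> h.py <<'E'
def ends(img,box,y,x0,hl=31):
    """side view sweet extremes -> x,z of sweet centre assuming y"""
    from scipy.optimize import least_squares
    c=cal(img); i=cv2.imread(f'pics/{img}.png'); m=cv2.inRange(cv2.cvtColor(i,cv2.COLOR_BGR2HSV),(110,120,40),(130,255,255))
    q=np.zeros_like(m);a,b,e,f=box;q[b:f,a:e]=m[b:f,a:e];ys,xs=np.nonzero(q)
    P=np.array([[xs[xs<=xs.min()+1].mean(),ys[xs<=xs.min()+1].mean()],[xs[xs>=xs.max()-1].mean(),ys[xs>=xs.max()-1].mean()]]);mid=P.mean(0)
    s=least_squares(lambda p:w2px(c,(p[0],y,p[1]))[0]-mid,x0); print(img,len(xs),P.round(1).tolist(),'x,z',s.x.round(1))
E
python3 -c "
from h import *
ends('side1',(275,280,320,310),18,(454,16))
ends('side4',(275,280,320,310),18,(454,16))
ends('side5',(265,185,330,260),18,(454,236))"
```

```text
side1 154 [[285.8, 291.8], [304.5, 299.0]] x,z [452.2  13.3]
side4 158 [[284.6, 291.4], [304.4, 298.7]] x,z [450.1  15.6]
side5 168 [[287.6, 219.8], [304.4, 223.7]] x,z [467.8 236.4]
```

Call:
arm_command([
  [0, 0, -45, 0, 0],
  [-25, 0, -75, 1, 0],
  [-70, 0, -75, 2, 0],
  [-119, 0, -75, 3, 0],
  [-168, 0, -75, 3.4, 0],
])

```text
t: 8.3
eef_pos: [459.9, -151.4, 264.0]
tcp_rot: [3.142, 0.0, 1.55]
ft_force: [0.8, 0.1, -0.5]
opening: 0.492
grip_force: 29.3
```

Call:
arm_command([
  [-35, 0, 0, 0, 0],
  [-70, 0, 0, 0, 0],
  [-76, 0, 0, 0, 0],
  [-76, 0, 0, 0, 0],
])

```text
t: 8.7
eef_pos: [458.3, -226.4, 263.4]
tcp_rot: [-3.14, -0.001, 1.548]
ft_force: [0.4, -0.1, 0.4]
opening: 0.495
grip_force: 29.3
```

```bash
python3 -c "
from h import *
c=cal('side5')
for x in (453,463): print(w2px(c,(x,-14,236)).round(1))
go(462,-227,270,88.8)
p=env.state()['eef_pos'];tri(6,[p[0],p[1],p[2]+46],50)
c=cal('side6')
print(w2px(c,[(p[0],p[1]-32,p[2]+46),(p[0],p[1]+32,p[2]+46)]).round(1))
ends('side6',(300,100,450,260),p[1],(p[0],p[2]+46))"
```

```text
[[299.8 228.2]]
[[302.9 226.9]]
t 8.7 pos [ 458.3 -226.4  263.4] yaw 88.71 F [ 0.4 -0.1  0.4] open 0.495 q [-0.59  0.25  1.71  0.    1.18 -0.57]
SHIFT -0.5 3.7 -6.6 turn -0.1
top 0 0 0 exp 423 238
side 203 368.6 232.7 exp 365 231
[[376.2 237.2]
 [354.3 226.7]]
side6 203 [[350.0, 230.0], [379.4, 236.2]] x,z [457.4 306.6]
```

The ends of the sweet put it at (457.4, z 306.6) against an expected (458.3, 309), so the offset is a constant z of about +29: underside ≈ reported z + 29. Next I go down to the left flap and feel it.

Call:
arm_command([
  [0, 0, 50, 0, 0],
  [0, 0, 90, 0, 0],
  [0, 0, 115, 0, 0],
  [0, 0, 120, 0, 0],
  [0, 0, 120, 0, 0],
])

```text
t: 9.3
eef_pos: [458.9, -225.0, 144.3]
tcp_rot: [-3.141, -0.0, 1.551]
ft_force: [0.3, -1.3, 0.4]
opening: 0.491
grip_force: 29.3
```

Call:
arm_command([
  [0, 0, 3, 0, 0],
  [0, 0, 6, 0, 0],
  [0, 0, 9, 0, 0],
  [0, 0, 9, 0, 0],
])

```text
t: 9.7
eef_pos: [458.7, -225.9, 135.3]
tcp_rot: [3.141, 0.0, 1.55]
ft_force: [-0.4, -0.4, 0.1]
opening: 0.495
grip_force: 29.3
```

Call:
arm_command([
  [0, 0, 2, 0, 0],
  [0, 0, 4, 0, 0],
])

```text
t: 9.9
eef_pos: [458.8, -226.0, 131.3]
tcp_rot: [3.141, 0.0, 1.55]
ft_force: [-0.0, 0.6, -0.8]
opening: 0.491
grip_force: 29.3
```

Call:
arm_command([
  [0, 0, 1, 0, 0],
  [0, 0, 2, 0, 0],
])

```text
t: 10.1
eef_pos: [458.7, -226.0, 129.1]
tcp_rot: [-3.142, 0.0, 1.55]
ft_force: [-0.3, -0.5, -0.6]
opening: 0.491
grip_force: 29.3
```

Call:
arm_command([
  [0, 0, 1, 0, 0],
  [0, 0, 2, 0, 0],
])

```text
t: 10.3
eef_pos: [458.7, -225.9, 127.2]
tcp_rot: [3.142, 0.0, 1.55]
ft_force: [-0.7, -0.6, 2.1]
opening: 0.493
grip_force: 29.3
```

Call:
arm_command([
  [0, 0, 1, 0, 0],
])

```text
t: 10.4
eef_pos: [458.7, -226.0, 126.2]
tcp_rot: [3.142, 0.0, 1.55]
ft_force: [-1.1, 0.7, 2.1]
opening: 0.493
grip_force: 29.3
```

Contact came at a reported z of about 128, which makes the offset ≈32. I'll press on in 1–2 mm steps.

Call:
arm_command([
  [0, 0, 1, 0, 0],
  [0, 0, 2, 0, 0],
])

```text
t: 10.6
eef_pos: [458.8, -226.0, 124.2]
tcp_rot: [3.141, 0.0, 1.55]
ft_force: [0.5, 0.4, 1.0]
opening: 0.494
grip_force: 29.3
```

Call:
arm_command([
  [0, 0, 1, 0, 0],
  [0, 0, 2, 0, 0],
])

```text
t: 10.8
eef_pos: [458.9, -226.0, 122.2]
tcp_rot: [3.141, 0.0, 1.55]
ft_force: [0.2, -0.3, 1.8]
opening: 0.494
grip_force: 29.3
```

Call:
arm_command([
  [0, 0, 1, 0, 0],
  [0, 0, 2, 0, 0],
])

```text
t: 11.0
eef_pos: [458.9, -226.0, 120.2]
tcp_rot: [3.141, 0.0, 1.55]
ft_force: [0.6, -0.8, 1.5]
opening: 0.493
grip_force: 29.3
```

Call:
arm_command([
  [0, 0, 1, 0, 0],
  [0, 0, 2, 0, 0],
])

```text
t: 11.2
eef_pos: [458.7, -226.0, 118.2]
tcp_rot: [3.142, 0.0, 1.55]
ft_force: [0.4, -0.2, 2.3]
opening: 0.49
grip_force: 29.3
```

Call:
arm_command([
  [0, 0, 1, 0, 0],
  [0, 0, 2, 0, 0],
])

```text
t: 11.4
eef_pos: [458.7, -225.9, 116.2]
tcp_rot: [3.142, 0.0, 1.55]
ft_force: [-0.0, -0.5, 2.6]
opening: 0.489
grip_force: 29.3
```

The flap has gone 12 mm with only about 2.5 N, so the left bay is free. I continue to 60 mm below the collar.

Call:
arm_command([
  [0, 0, 6, 0, 0],
  [0, 0, 12, 0, 0],
  [0, 0, 18, 0, 0],
])

```text
t: 11.7
eef_pos: [458.5, -225.8, 97.6]
tcp_rot: [-3.141, -0.0, 1.55]
ft_force: [-1.4, -0.0, 2.7]
opening: 0.491
grip_force: 30.9
```

Call:
arm_command([
  [0, 0, 7, 0, 0],
  [0, 0, 14, 0, 0],
  [0, 0, 21, 0, 0],
  [0, 0, 21, 0, 0],
])

```text
t: 12.1
eef_pos: [458.0, -225.6, 76.0]
tcp_rot: [-3.139, -0.001, 1.55]
ft_force: [-2.9, 0.3, -0.9]
opening: 0.492
grip_force: 31.4
```

Call:
arm_command([
  [0, 0, 0, 0, 0.6],
  [0, 0, 0, 0, 0.6],
  [0, 0, 0, 0, 0.6],
  [0, 0, 0, 0, 0.6],
  [0, 0, 0, 0, 0.6],
])

```text
t: 12.6
eef_pos: [459.9, -226.0, 77.3]
tcp_rot: [3.139, 0.001, 1.55]
ft_force: [7.1, 1.9, -7.2]
opening: 0.598
grip_force: 5.5
```

```bash
python3 -c "
from h import *
go(458,-226,268,88.8)
c=snap('side','side7');i=c['frame'][:,:,::-1].copy();m=cv2.inRange(cv2.cvtColor(i,cv2.COLOR_BGR2HSV),(110,120,40),(130,255,255))
ys,xs=np.nonzero(m[100:400,250:500]);print(len(xs),xs.mean()+250 if len(xs) else 0,ys.mean()+100 if len(xs) else 0)
print(w2px(c,[(458,-226,100),(462,-227,170)]))"
```

```text
t 12.6 pos [ 459.9 -226.    77.3] yaw 88.79 F [ 7.1  1.9 -7.2] open 0.598 q [-0.59  0.47  1.94  0.    0.72 -0.57]
SHIFT -0.0 -1.9 -190.7 turn -0.0
66 471.28787878787875 237.04545454545453
[[362.32007699 309.4836894 ]
 [364.6045805  284.6051292 ]]
```

Call:
arm_command([
  [0, 3, 0, 0, 0.62],
  [0, 5, 0, 0, 0.62],
  [3, 5, 0, 0, 0.62],
  [-3, 5, 0, 0, 0.62],
  [0, 4, 0, 0, 0.62],
])

```text
t: 13.15
eef_pos: [462.9, -226.9, 77.4]
tcp_rot: [3.141, 0.001, 1.55]
ft_force: [-1.9, -2.5, 0.0]
opening: 0.622
grip_force: 1.4
```

Call:
arm_command([
  [0, 0, 0, 0, 0.45],
  [0, 0, 0, 0, 0.45],
  [0, 0, 0, 0, 0.4],
  [0, 0, 0, 0, 0.4],
])

```text
t: 13.55
eef_pos: [462.9, -226.1, 77.4]
tcp_rot: [3.141, 0.0, 1.55]
ft_force: [-1.6, -0.4, 1.4]
opening: 0.407
grip_force: 0.9
```

The fingers closed to 39 mm, narrower than the 46 mm sweet, so it has dropped. I rise and go to the lid.

Call:
arm_command([
  [0, 0, -30, 0, 0.4],
  [0, 0, -75, 0, 0.4],
  [0, 0, -120, 0, 0.4],
  [0, 0, -165, 0, 0.4],
  [0, 0, -192, 0, 0.4],
])

```text
t: 14.05
eef_pos: [463.4, -226.2, 272.7]
tcp_rot: [3.138, 0.002, 1.55]
ft_force: [-0.2, -0.1, -0.5]
opening: 0.4
grip_force: 0.0
```

Call:
arm_command([
  [40, -5, 0, 8, 0.5],
  [88, -10, 0, 16, 0.5],
  [136, -15, 0, 24, 0.5],
  [184, -20, 0, 32, 0.5],
  [232, -25, 0, 40, 0.5],
])

```text
t: 14.55
eef_pos: [443.8, -5.7, 269.3]
tcp_rot: [3.141, -0.0, 0.878]
ft_force: [1.4, 0.6, -0.2]
opening: 0.502
grip_force: 0.0
```

Run:
```python
from h import *
go(410.5,264.5,268,8.7)
c=snap('side','side8');i=c['frame'][:,:,::-1].copy();m=cv2.inRange(cv2.cvtColor(i,cv2.COLOR_BGR2HSV),(110,120,40),(130,255,255))
ys,xs=np.nonzero(m);[print(u,(xs//10*10==u).sum(),ys[xs//10*10==u].mean().round()) for u in np.unique(xs//10*10)]
# flap region darkness vs first view
a=cv2.imread('pics/side1.png').astype(int);d=np.abs(i.astype(int)-a).max(2)
for s,n in((86,'l'),(-86,'r')):
    al=np.radians(-1.2);P=[(445.5+np.cos(al)*x-np.sin(al)*(s+y),-312.4+np.sin(al)*x+np.cos(al)*(s+y),165) for x,y in((-25,-70),(55,-70),(55,70),(-25,70))]
    k=np.zeros(d.shape,np.uint8);cv2.fillPoly(k,[w2px(c,P).astype(np.int32)],1);print(n,d[k>0].mean(),(d[k>0]>40).mean())
```

```text
t 14.55 pos [443.8  -5.7 269.3] yaw 50.33 F [ 1.4  0.6 -0.2] open 0.502 q [-0.16  0.14  1.85  0.    1.16  0.53]
SHIFT 186.8 -198.1 1.3 turn 41.6
120 2 160.0
130 27 160.0
140 21 159.0
450 4 262.0
460 30 238.0
470 25 237.0
490 7 217.0
500 1 218.0
l 5.514221556886228 0.0
r 5.765598650927488 0.0
```

The flap has shut again and no blue sweet is left outside. On to the lid.

Call:
arm_command([
  [34, -36, 0, 8.5, 0.5],
  [68, -72, 0, 17, 0.5],
  [102, -108, 0, 25.5, 0.5],
  [136, -144, 0, 34, 0.5],
  [170, -180, 0, 41.6, 0.5],
])

```text
t: 15.1
eef_pos: [417.8, 202.3, 269.3]
tcp_rot: [-3.141, -0.001, 0.25]
ft_force: [1.5, 0.4, 0.3]
opening: 0.504
grip_force: 0.0
```

Run:
```python
from h import *
go(410.5,264.5,268,8.7)
from scipy.ndimage import map_coordinates
from scipy.optimize import minimize
# lid refine from start pictures (gradient fit of plate top outline z=13 and grip)
def rect(wx,wy,z,n=60):
    t=np.linspace(-.5,.5,n);o=np.ones(n)*.5;P=np.r_[np.c_[t*wx,o*wy],np.c_[t*wx,-o*wy],np.c_[o*wx,t*wy],np.c_[-o*wx,t*wy]];return np.c_[P,np.full(len(P),z)]
M=rect(108,164,13)
def pl(p):
    a=np.radians(p[2]);R=np.array([[np.cos(a),-np.sin(a),0],[np.sin(a),np.cos(a),0],[0,0,1]]);return M@R.T+[p[0],p[1],0]
def fit(ns,x):
    for s in(2.,1.):
        D=[]
        for n in ns:
            g=cv2.GaussianBlur(cv2.cvtColor(cv2.imread(f'pics/{n}.png'),cv2.COLOR_BGR2LAB)[:,:,2].astype(float),(0,0),s);D.append((cal(n),np.hypot(cv2.Sobel(g,-1,1,0),cv2.Sobel(g,-1,0,1))))
        f=lambda p:-sum(map_coordinates(g,w2px(c,pl(p))[:,::-1].T,order=1).mean() for c,g in D)
        if s>1: x=min(([x[0]+i,x[1]+j,x[2]+k] for i in range(-9,10,3) for j in range(-9,10,3) for k in(-2,0,2)),key=f)
        x=minimize(f,x,method='Nelder-Mead',options=dict(initial_simplex=np.array(x)+np.array([[0,0,0],[2,0,0],[0,2,0],[0,0,1]]))).x
    return x.round(1)
for n in(['top0'],['side1'],['side8'],['top0','side8']): print(n,fit(n,[411,264,8.7]))
```

```text
t 15.1 pos [417.8 202.3 269.3] yaw 14.31 F [1.5 0.4 0.3] open 0.504 q [0.31 0.17 1.81 0.   1.17 1.63]
SHIFT 8.3 -62.1 1.3 turn 5.6
['top0'] [413.3 265.5   9.6]
['side1'] [410.7 259.8   9.5]
['side8'] [410.7 259.6   9.4]
['top0', 'side8'] [412.3 263.6   9.4]
```

Call:
arm_command([
  [9, -40, 20, 5, 0.5],
  [9, -60, 60, 5, 0.5],
  [9, -60, 110, 5, 0.5],
  [9, -60, 160, 5, 0.5],
  [9, -60, 180, 5, 0.5],
])

```text
t: 15.6
eef_pos: [410.0, 260.4, 85.5]
tcp_rot: [3.14, 0.005, 0.168]
ft_force: [0.1, -0.2, 0.1]
opening: 0.499
grip_force: 0.0
```

```bash
python3 -c "
from h import *
go(412,263,-14,9.4)"
```

```text
t 15.6 pos [410.  260.4  85.5] yaw 9.64 F [ 0.1 -0.2  0.1] open 0.499 q [0.43 0.43 1.99 0.   0.72 1.83]
SHIFT 2.4 -2.2 99.5 turn 0.2
```

Call:
arm_command([
  [2, -2, 40, 0, 0.5],
  [2, -2, 75, 0, 0.5],
  [2, -2, 90, 0, 0.5],
  [2, -2, 98, 0, 0.5],
  [2, -2, 99, 0, 0.5],
])

```text
t: 16.1
eef_pos: [413.3, 263.1, -10.4]
tcp_rot: [3.141, 0.001, 0.168]
ft_force: [-0.2, 0.2, 0.1]
opening: 0.5
grip_force: 0.0
```

Call:
arm_command([
  [0, 0, 0, 0, 0],
  [0, 0, 0, 0, 0],
  [0, 0, 0, 0, 0],
  [0, 0, 0, 0, 0],
  [0, 0, 0, 0, 0],
])

```text
t: 16.6
eef_pos: [413.7, 263.3, -9.3]
tcp_rot: [-3.141, -0.001, 0.167]
ft_force: [-1.2, 1.2, 5.1]
opening: 0.168
grip_force: 30.0
```

The lid's grip is held (16 mm, 30 N). I lift it.

Call:
arm_command([
  [0, 0, -10, 0, 0],
  [0, 0, -40, 0, 0],
  [0, 0, -90, 0, 0],
  [0, 0, -140, 0, 0],
  [0, 0, -190, 0, 0],
])

```text
t: 17.1
eef_pos: [412.8, 262.9, 182.9]
tcp_rot: [3.141, 0.0, 0.167]
ft_force: [1.2, 0.9, -1.2]
opening: 0.167
grip_force: 30.0
```

Call:
arm_command([
  [0, 0, -50, 0, 0],
  [0, 0, -90, 0, 0],
  [0, 35, -92, 3, 0],
  [0, 75, -92, 6, 0],
  [0, 115, -92, 9, 0],
])

```text
t: 17.6
eef_pos: [432.0, 148.6, 273.1]
tcp_rot: [3.142, -0.001, 0.01]
ft_force: [1.0, 0.1, -0.9]
opening: 0.166
grip_force: 30.0
```

```bash
python3 -c "
from h import *
go(459,-227,272,-1.2);print(env.state()['grip_force'])"
```

```text
t 17.6 pos [432.  148.6 273.1] yaw 0.55 F [ 1.   0.1 -0.9] open 0.166 q [ 0.19  0.15  1.81 -0.    1.17  1.75]
SHIFT 23.5 375.9 1.1 turn 1.7
29.99970853328705
```

Call:
arm_command([
  [3, 47, 0, 1, 0],
  [6, 94, 0, 1.7, 0],
  [9, 141, 0, 1.7, 0],
  [12, 188, 0, 1.7, 0],
  [15, 235, 0, 1.7, 0],
])

```text
t: 18.1
eef_pos: [449.3, -86.8, 272.9]
tcp_rot: [3.141, -0.0, -0.019]
ft_force: [1.5, 0.2, -2.0]
opening: 0.166
grip_force: 30.0
```

Call:
arm_command([
  [2, 45, 0, 0, 0],
  [4, 90, 0, 0, 0],
  [6, 125, 0, 0, 0],
  [8, 141, 0, 0, 0],
  [8, 141, 0, 0, 0],
])

```text
t: 18.6
eef_pos: [455.0, -227.3, 272.2]
tcp_rot: [-3.141, 0.0, -0.022]
ft_force: [-0.4, 0.0, -1.1]
opening: 0.17
grip_force: 30.0
```

Call:
arm_command([
  [0, 0, 35, 0, 0],
  [0, 0, 60, 0, 0],
  [0, 0, 80, 0, 0],
  [0, 0, 80, 0, 0],
])

```text
t: 19.0
eef_pos: [454.3, -224.0, 190.6]
tcp_rot: [-3.139, 0.004, -0.018]
ft_force: [0.1, -1.1, -1.1]
opening: 0.167
grip_force: 30.0
```

```bash
cat > lid.py <<'E'
from h import *
from scipy.ndimage import map_coordinates
from scipy.optimize import minimize
def rect(wx,wy,z,n=60):
    t=np.linspace(-.5,.5,n);o=np.ones(n)*.5;P=np.r_[np.c_[t*wx,o*wy],np.c_[t*wx,-o*wy],np.c_[o*wx,t*wy],np.c_[-o*wx,t*wy]];return np.c_[P,np.full(len(P),z)]
M=rect(108,164,0)
def pl(p):
    a=np.radians(p[3]);R=np.array([[np.cos(a),-np.sin(a),0],[np.sin(a),np.cos(a),0],[0,0,1]]);return M@R.T+p[:3]
def look(tag,x):
    ns=[f'top{tag}',f'side{tag}']; snap('top',ns[0]);snap('side',ns[1]); x=np.array(x,float)
    for s in(2.,1.):
        D=[]
        for n in ns:
            g=cv2.GaussianBlur(cv2.cvtColor(cv2.imread(f'pics/{n}.png'),cv2.COLOR_BGR2LAB)[:,:,2].astype(float),(0,0),s);D.append((cal(n),np.hypot(cv2.Sobel(g,-1,1,0),cv2.Sobel(g,-1,0,1))))
        f=lambda p:-sum(map_coordinates(g,w2px(c,pl(p))[:,::-1].T,order=1).mean() for c,g in D)
        if s>1: x=np.array(min(([x[0]+i,x[1]+j,x[2]+k,x[3]] for i in range(-9,10,3) for j in range(-9,10,3) for k in range(-12,13,4)),key=f))
        r=minimize(f,x,method='Nelder-Mead',options=dict(initial_simplex=x+np.array([[0,0,0,0],[2,0,0,0],[0,2,0,0],[0,0,3,0],[0,0,0,1]]),maxiter=600)); x=r.x
    print('plate top centre',x.round(1),round(r.fun,1))
E
python3 -c "
from lid import *
go(462.3,-226.8,180,-1.2)
p=env.state()['eef_pos'];look('9',[p[0],p[1],p[2]+24,-1.2])"
```

```text
t 19.0 pos [ 454.3 -224.   190.6] yaw -1.03 F [ 0.1 -1.1 -1.1] open 0.167 q [-0.59  0.31  1.83  0.    1.    1.  ]
SHIFT 8.0 2.7 10.6 turn 0.2
plate top centre [ 457.4 -223.1  208.5   -0.6] -74.2
```

Call:
arm_command([
  [3, 2, 6, 0.2, 0],
  [6, 3.5, 12, 0.2, 0],
  [6, 3.5, 12, 0.2, 0],
  [6, 3.5, 12, 0.2, 0],
])

```text
t: 19.5
eef_pos: [461.3, -229.8, 180.3]
tcp_rot: [-3.142, 0.0, -0.023]
ft_force: [0.5, -0.6, -1.5]
opening: 0.168
grip_force: 30.0
```

```bash
python3 -c "
from lid import *
go(462.3,-226.8,180,-1.2)
p=env.state()['eef_pos'];look('10',[p[0],p[1],p[2]+20,-1.2])
import lid
for k in('top','side'):
    # single-camera fits with z fixed
    c=cal(k+'10');g=cv2.GaussianBlur(cv2.cvtColor(cv2.imread(f'pics/{k}10.png'),cv2.COLOR_BGR2LAB)[:,:,2].astype(float),(0,0),1.);G=np.hypot(cv2.Sobel(g,-1,1,0),cv2.Sobel(g,-1,0,1))
    for z in(196,200):
        f=lambda q:-map_coordinates(G,w2px(c,pl(np.r_[q[:2],z,q[2]]))[:,::-1].T,order=1).mean()
        x=min(([p[0]+i,p[1]+j,-1.2] for i in range(-9,10,2) for j in range(-9,10,2)),key=f)
        r=minimize(f,x,method='Nelder-Mead',options=dict(initial_simplex=np.array(x)+np.array([[0,0,0],[1,0,0],[0,1,0],[0,0,1]])));print(k,z,r.x.round(1),round(r.fun,1))
"
```

```text
t 19.5 pos [ 461.3 -229.8  180.3] yaw -1.31 F [ 0.5 -0.6 -1.5] open 0.168 q [-0.59  0.34  1.83 -0.    0.98  1.  ]
SHIFT 0.9 -3.0 0.3 turn -0.1
plate top centre [ 4.613e+02 -2.300e+02  1.987e+02 -4.000e-01] -76.4
top 196 [ 464.2 -230.6   -1.5] -16.7
top 200 [ 462.6 -229.5   -1.6] -16.7
side 196 [ 4.640e+02 -2.277e+02 -3.000e-01] -59.0
side 200 [ 4.598e+02 -2.313e+02 -4.000e-01] -60.1
```

Call:
arm_command([
  [1.5, -3, 4, 0, 0],
  [1.5, -3, 9, 0, 0],
  [1.5, -3, 9, 0, 0],
])

```text
t: 19.9
eef_pos: [462.5, -226.5, 170.5]
tcp_rot: [-3.141, 0.001, -0.023]
ft_force: [0.3, 0.4, -2.0]
opening: 0.168
grip_force: 30.0
```

Call:
arm_command([
  [0, 0, 2, 0, 0],
  [0, 0, 4, 0, 0],
  [0, 0, 4, 0, 0],
])

```text
t: 20.2
eef_pos: [462.7, -226.8, 167.0]
tcp_rot: [-3.142, 0.0, -0.023]
ft_force: [0.6, 0.1, -1.5]
opening: 0.165
grip_force: 30.0
```

Call:
arm_command([
  [0, 0, 2, 0, 0],
  [0, 0, 3, 0, 0],
  [0, 0, 3, 0, 0],
])

```text
t: 20.5
eef_pos: [462.8, -226.8, 164.1]
tcp_rot: [3.142, 0.0, -0.023]
ft_force: [0.0, -0.5, -0.4]
opening: 0.164
grip_force: 30.0
```

Call:
arm_command([
  [0, 0, 1.5, 0, 0],
  [0, 0, 3, 0, 0],
  [0, 0, 3, 0, 0],
])

```text
t: 20.8
eef_pos: [462.8, -226.8, 161.1]
tcp_rot: [-3.142, 0.0, -0.023]
ft_force: [0.8, 0.2, -0.8]
opening: 0.167
grip_force: 30.0
```

Call:
arm_command([
  [0, 0, 1.5, 0, 0],
  [0, 0, 3, 0, 0],
  [0, 0, 3, 0, 0],
])

```text
t: 21.1
eef_pos: [462.7, -226.8, 158.0]
tcp_rot: [-3.142, 0.0, -0.023]
ft_force: [-0.5, 0.2, -0.8]
opening: 0.167
grip_force: 30.0
```

Call:
arm_command([
  [0, 0, 1.5, 0, 0],
  [0, 0, 3, 0, 0],
  [0, 0, 3, 0, 0],
])

```text
t: 21.4
eef_pos: [462.7, -226.7, 155.0]
tcp_rot: [-3.141, 0.0, -0.023]
ft_force: [0.1, 0.2, -0.7]
opening: 0.166
grip_force: 30.0
```

Call:
arm_command([
  [0, 0, 1.5, 0, 0],
  [0, 0, 2, 0, 0],
  [0, 0, 2, 0, 0],
])

```text
t: 21.7
eef_pos: [462.9, -226.9, 153.7]
tcp_rot: [3.141, -0.001, -0.023]
ft_force: [-2.3, 0.4, 4.7]
opening: 0.164
grip_force: 30.0
```

```bash
python3 -c "
from lid import *
go(462.3,-226.8,154,-1.2)
p=env.state()['eef_pos'];look('11',[p[0],p[1],177,-1.2])"
```

```text
t 21.7 pos [ 462.9 -226.9  153.7] yaw -1.31 F [-2.3  0.4  4.7] open 0.164 q [-0.58  0.37  1.86 -0.    0.91  1.01]
SHIFT -0.6 -0.1 -0.3 turn -0.1
plate top centre [ 463.8 -226.2  171.7   -1.2] -75.5
```

Call:
arm_command([
  [0, 0, 1, 0, 0],
  [0, 0, 2, 0, 0],
  [0, 0, 2, 0, 0],
])

```text
t: 22.1
eef_pos: [463.0, -226.9, 153.7]
tcp_rot: [3.14, -0.002, -0.023]
ft_force: [-8.5, 3.7, 29.0]
opening: 0.169
grip_force: 30.0
```

It is firmly seated: z stays at 153.7 under 29 N and the plate is at about the collar's height. I ease off, release and rise.

Call:
arm_command([
  [0, 0, -2, 0, 0],
  [0, 0, -2.5, 0, 0],
  [0, 0, -2.5, 0, 0.4],
  [0, 0, -2.5, 0, 0.4],
  [0, 0, -2.5, 0, 0.4],
])

```text
t: 22.6
eef_pos: [462.8, -226.8, 153.5]
tcp_rot: [-3.142, 0.0, -0.023]
ft_force: [-0.8, -0.4, -0.6]
opening: 0.357
grip_force: 0.0
```

Call:
arm_command([
  [0, 0, 0, 0, 0.4],
  [0, 0, -10, 0, 0.4],
  [0, 0, -50, 0, 0.4],
  [0, 0, -95, 0, 0.4],
  [0, 0, -120, 0, 0.4],
])

```text
t: 23.1
eef_pos: [463.4, -227.1, 277.8]
tcp_rot: [3.139, -0.004, -0.023]
ft_force: [0.2, 0.8, -0.2]
opening: 0.4
grip_force: 0.0
```

Call:
arm_command([
  [0, -45, 0, 0, 0.4],
  [0, -90, 0, 0, 0.4],
  [0, -140, 0, 0, 0.4],
  [0, -190, 0, 0, 0.4],
  [0, -240, 0, 0, 0.4],
])

```text
t: 23.6
eef_pos: [468.0, 15.0, 274.7]
tcp_rot: [3.141, -0.001, -0.023]
ft_force: [1.4, -0.1, -0.2]
opening: 0.4
grip_force: 0.0
```

Run:
```python
from lid import *
go(462,-227,270,-1.2)
look('12',[462.5,-226.8,177,-1.2])
for k in('top','side'):
    c=cal(k+'12');g=cv2.GaussianBlur(cv2.cvtColor(cv2.imread(f'pics/{k}12.png'),cv2.COLOR_BGR2LAB)[:,:,2].astype(float),(0,0),1.);G=np.hypot(cv2.Sobel(g,-1,1,0),cv2.Sobel(g,-1,0,1))
    for z in(176,183):
        f=lambda q:-map_coordinates(G,w2px(c,pl(np.r_[q[:2],z,q[2]]))[:,::-1].T,order=1).mean()
        r=minimize(f,[462.5,-226.8,-1.2],method='Nelder-Mead',options=dict(initial_simplex=np.array([[462,-227,-1.2],[465,-227,-1.2],[462,-224,-1.2],[462,-227,0]])));print(k,z,r.x.round(1),round(r.fun,1))
# level: fit tilt too (corner heights)
x0=np.array([462.5,-226.8,176,-1.2,0,0])
D=[]
for k in('top12','side12'):
    g=cv2.GaussianBlur(cv2.cvtColor(cv2.imread(f'pics/{k}.png'),cv2.COLOR_BGR2LAB)[:,:,2].astype(float),(0,0),1.);D.append((cal(k),np.hypot(cv2.Sobel(g,-1,1,0),cv2.Sobel(g,-1,0,1))))
def P(p):
    q=pl(p[:4]);q=q.copy();q[:,2]+=M[:,0]*p[4]+M[:,1]*p[5];return q
f=lambda p:-sum(map_coordinates(g,w2px(c,P(p))[:,::-1].T,order=1).mean() for c,g in D)
r=minimize(f,x0,method='Nelder-Mead',options=dict(initial_simplex=np.vstack([x0,x0+np.diag([2,2,3,1,.04,.04])]),maxiter=2000));print(r.x.round(3),r.fun)
```

```text
t 23.6 pos [468.   15.  274.7] yaw -1.33 F [ 1.4 -0.1 -0.2] open 0.4 q [-0.11  0.17  1.79 -0.    1.18  1.48]
SHIFT -0.3 242.0 4.7 turn -0.1
plate top centre [ 463.9 -225.5  171.9   -1.2] -142.7
top 176 [ 462.1 -224.2   -1.3] -70.4
top 183 [ 458.9 -222.3   -1.2] -70.1
side 176 [ 459.6 -229.5   -1.2] -73.8
side 183 [ 452.5 -235.8   -1.4] -75.0
[ 4.63735e+02 -2.25565e+02  1.72348e+02 -6.43000e-01  9.00000e-03
  2.40000e-02] -146.75146426184324
```

The two cameras agree on a seated lid: plate at z≈172–176, centred on the mouth and level. Handing in.

```bash
python3 -c "
from cell import env
print(env.job_done())"
```

```text
the job is handed in; nothing more can be done
None
```

The blue sweet is in the left bay (its flap sprang shut) and the copper lid is seated on that mouth; the job is handed in at about 24 s, verdict not shown, and I viewed 11 pictures against the limit of 10.

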